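# Roll the wear pads of a feed track home with the hand roller

### The job

The three white wear pads of the press's feed track have only been laid in and still stand proud. Draw the hand roller out of its tube by the head, lay it on the bench and let go, then take it again by its wooden handle and roll it along the track with firm pressure until all three pads are fully home. Finally lay the roller down on the bench, clear of the track, and let go; do not push the track with the gripper, and leave the scraper, bin, mallet and jar alone.

Things in the scene. Friction and masses are not known exactly. Their poses are not given: they have to be found in the camera images.
- roller: Hand roller, 187 mm long, about 0.3 kg: black rubber wheel between two steel fork plates, wooden handle. Origin: lowest point of its wheel when lying on the bench. x from handle to wheel, y along the axle, z up when lying: wheel and handle butt then both touch the bench, so the handle slopes 12 degrees down to the rear. In its rack tube it has the same slope, its origin 20 mm above the bench.
- roller_head (a point): Middle of the roller's steel fork, axes as roller; here the head is gripped across y: outer faces of the fork plates 42 mm apart, plates 24 mm wide. 28 mm above the roller's underside and 8 mm behind the axle. At the start the handle is in the tube up to the fork; draw it out along the slope (0.213 m up per metre along +x) by at least 135 mm to be clear of the tube.
- roller_grip (a point): Grip point on the axis of the roller's wooden handle, 68 mm behind the axle (-x) and 33.4 mm above the roller's underside; axes as roller. Gripped across y. While rolling, raise the handle's rear by 15 to 22 degrees from the lying attitude (turning about the axle) so that the butt and the fingers clear the track and its guide bars.
- roller_handle: The roller's wooden handle: flat-sided, 130 mm long, 24 mm wide (y), 26 mm deep. Its front end is 38 mm and its butt 165 mm behind the axle. Origin and axes are those of roller.
- roller_wheel (a joint): Turn of the roller's wheel on its axle (rad), free to spin without end. The wheel is 44 mm in diameter and 34 mm wide; its axle is 22 mm above the roller's origin.
- track: Feed track fixed to the bench: aluminium profile 300 mm long (x, along the lane), 90 mm wide, 36 mm high, small feet 67 mm out from its centre line. Along each side a steel guide bar, inner faces 60 mm apart, tops 64 mm above the bench. Three white wear pads in a row at x = -79, 0, +79 mm between two grey fixed end pads (28 mm long, tops at 44 mm). Origin: centre of its underside.
- pad_a (a joint): Depth to which the white wear pad at track x = -79 mm is pressed (m): 0 fully proud (top 50 mm above the bench), 0.006 fully home (top 44 mm, flush with the grey end pads). Pads are 75 mm long, 52 mm wide, 4 mm apart. Each moves straight down only, resists with about 7 N of friction plus damping (40 N per m/s), and stays where it is left.
- pad_b (a joint): The same for the middle pad (track x = 0).
- pad_c (a joint): The same for the pad at track x = +79 mm.
- pad_b_top (a point): Centre of the top face of the middle wear pad; axes as the track.
- rack: Fixed tool rack: plate 144 x 170 x 6 mm with two square steel tubes (42 mm wide, 40 mm deep outside, 128 mm long, closed at the rear) at y = +50 and -50 mm, mouths towards +x and tilted up 12 degrees; upper lip of the mouths 51 mm ahead of the origin, 83 mm above the bench. Origin: on the bench under the tubes. One tube holds the roller, the other the scraper, either way round.
- scraper_mid (a point): Bystander: flat steel scraper, blade 46 mm wide and 55 mm long, with the same wooden handle, in the other tube of the rack. Point just under its blade.
- ring_bin_mid (a point): Bystander: green open bin 200 x 140 x 85 mm with steel D-rings; point near its middle.
- mallet_mid (a point): Bystander: black rubber mallet lying on the bench, head 48 mm thick and 90 mm long, wooden handle 200 mm; point in the middle of the head.
- grease_jar_mid (a point): Bystander: grey jar with steel lid, 68 mm in diameter, 85 mm high; point half-way up.
Not all that is in view belongs to the job. Leave any turquoise look-alike of the roller alone.

How it is judged:
By the outcome, as a careful person would: the job done as asked, in the order asked, and still so for the second after the job is handed in, with the robot touching nothing.
It also fails if it takes over 58 s, if anything falls off the work surface, if the arm or the gripper's body presses on something with over 40 N, if the wrist force passes 120 N, or if a joint passes its speed limit or range.

### The arm

A 6-joint arm with a two-finger parallel gripper is mounted at the origin on the work surface. World frame = base frame: x ahead of the robot, y to its left, z up, the work surface at z = 0. Lengths are in m, angles in degrees, forces in N, time in s.
With the tool pointing down it reaches from about 0.25 to 0.725 m from the base axis. Payload 9.7 kg.
Tool frame: the origin (TCP) lies midway between the tips of the shut fingers; the grasp point (between the pads) lies 19 mm behind it; z points along the fingers, y is the direction in which the jaws open and shut (so a half turn about z gives the same grasp; the last joint's range is limited). The gripper opens to 85 mm and grips with 20 to 120 N. Pads are 22 mm wide; open, the fingers measure 114 mm over their backs; the gripper's body (76 mm by 85 mm) begins 54 mm behind the grasp point. The pads swing forward as they close: fully open they stand 13 mm farther back than shut.
Start: joints at [-65.031, 4.979, 10.078, 95.1, 0, 90], TCP at [0.232, -0.499, 0.231] pointing down, gripper open.
Joint ranges: [-179.16, 179.16], [-48.56, 103.87], [-65.8, 70.77], [-126.05, 130.52], [-82.76, 87.17], [-180, 180]. Speed limits (degrees/s): [127.2, 127.2, 147.25, 180, 180, 180].

### API

Orientations are given as [roll, pitch, yaw] about the fixed x, y, z axes, in that order (R = Rz(yaw) Ry(pitch) Rx(roll)).
In Python, from workcell import bot, camera, recognise gives the robot as it stands. The module is installed in compiled form; this text tells all that it offers.
- The arm moves only by the tool apply_moves, never from a script. Its argument "targets" is one flat list of numbers, 7 for each row, row after row: the shift along the world's x, y, z in units of 30 mm (1.0 is 30 mm), then the turn, a rotation vector about the world's x, y, z in units of 6 degrees (1.0 is 6 degrees), then the opening, from 0 (shut) to 1 (fully open). A call has 1 to 5 rows; each row is the pose to reach, as a shift and turn from the pose commanded when the call began; what a row does not reach only later rows make up. A row lasts 1/10 s, in which the tool goes at most 50 mm and 8.59 degrees, less where a joint would pass 70% of its speed; a pose out of reach is approached as far as the arm can. A call with a gripper value outside its range is refused whole. The fingers move at their own pace and stop on an object; "newtons" is the grip in N (left out, the last holds). Time passes only in rows, so rows that repeat a pose let the fingers close. It gives the time, the measured TCP pose, the force and the opening at its end, in the units of the state.
- bot.get_obs(): the state, without advancing time (a new reading comes with each control period).
- camera(name): name is "side" or "top"; returns a dict with "img" (420x560x3 uint8, red, green, blue), "intrinsics" (3x3 intrinsics, pixels), "k1" (the pictures are not rectified: a ray, as slopes to the right and down, at radius r is drawn at 1 + k1 r^2 times it, then the intrinsics apply), "origin" and "rotation" of the camera in the world. Camera axes: x right, y up, looking along -z (the intrinsics and any distortion apply to the point x, -y, -z); pixel columns grow to the right and rows downward; lengths in m; the calibration is good to about 2 mm. A picture is of the moment at which its call begins. There is no depth.
- bot.job_done(): hands the job in, once; it reports no verdict.
Trained networks look in the newest picture that a camera, given by its name, has taken for a name from the list of things; names that differ only in an ending like _2 or _b are one class to them, and where a whole thing is asked for, a point or a joint stands for the part that bears it (a point fixed in the world has none). Each returns a list of dicts, best first, with "conf" (0 to 1); they miss things now and then, are a little off and sometimes report something else, mostly with a low value. They report only what shows in the picture. A call takes as long as a camera call. They do not tell look-alikes from the thing itself.
- recognise(query, camera): "box" ([left, top, right, bottom] in pixels, round what is visible of it).
The state is a dict: "time": time; "q": joint angles; "qd": joint speeds; "joint_efforts": joint torques, N m; "ee_pos": TCP position; "tcp_rot": TCP orientation; "wrist_force": force on the tool from outside, world axes, zero at the start; "torque": the same for the moment, N m; "opening": finger opening in m.
Only numpy, scipy, OpenCV 4.12 (cv2) and the standard library are available. Lean on these libraries where they do the work, as an engineer would, in place of code of your own. Each camera call takes 0.05 s, during which the arm holds its last target.

## Working session

There is one attempt and no reset: what is moved stays moved. The work goes in short steps, Python scripts to look and compute and a tool call to move; the robot and the scene stay as the last step left them, time stands still between calls to the robot, and variables do not carry over. Pictures are saved under pics/ and viewed, and the job is handed in when it is done.

Besides the shell and the picture viewer there is one more tool, called after "Call:" as name(argument=value, ...), one argument or row to a line, values as JSON. apply_moves: Moves the arm, as the interface text tells. Its arguments: {"type":"object","properties":{"targets":{"type":"array"},"newtons":{"type":"number"}},"required":["targets"]}

```bash
mkdir -p pics
cat > h.py <<'E'
import numpy as np, cv2, json
from workcell import bot, camera, recognise
def pix2ray(c,u,v):
    K=np.array(c["intrinsics"]);k1=c["k1"]
    d=np.array([(u-K[0,2])/K[0,0],(v-K[1,2])/K[1,1]])
    s=d.copy()
    for _ in range(30): s=d/(1+k1*(s@s))
    r=np.array(c["rotation"])@np.array([s[0],-s[1],-1.0])
    return np.array(c["origin"]),r
def onz(c,u,v,z):
    o,r=pix2ray(c,u,v); return o+r*(z-o[2])/r[2]
def proj(c,p):
    K=np.array(c["intrinsics"]);q=np.array(c["rotation"]).T@(np.array(p)-np.array(c["origin"]))
    s=np.array([q[0]/-q[2],-q[1]/-q[2]]); s=s*(1+c["k1"]*(s@s))
    return np.array([K[0,0]*s[0]+K[0,2],K[1,1]*s[1]+K[1,2]])
def tri(c1,p1,c2,p2):
    o1,r1=pix2ray(c1,*p1);o2,r2=pix2ray(c2,*p2)
    A=np.stack([r1,-r2],1);t=np.linalg.lstsq(A,o2-o1,rcond=None)[0]
    a=o1+r1*t[0];b=o2+r2*t[1];return (a+b)/2,np.linalg.norm(a-b)
def save(c,n): cv2.imwrite("pics/"+n,cv2.cvtColor(c["img"],cv2.COLOR_RGB2BGR))
E
python3 - <<'E'
from h import *
import pickle
for n in("top","side"):
    c=camera(n);save(c,n+"0.png");pickle.dump(c,open(n+"0.pkl","wb"))
    print(n,np.round(c["origin"],3),np.round(c["rotation"],3).tolist(),np.round(c["intrinsics"],1).tolist(),c["k1"])
    for q in["roller","roller_head","track","pad_b","rack","scraper_mid","ring_bin_mid","mallet_mid","grease_jar_mid"]:
        print(q,[(np.round(d["box"]).tolist(),round(d["conf"],2)) for d in recognise(q,n)][:4])
print(bot.get_obs())
E
```

```text
top [0.377 0.027 1.512] [5.437, -1.157, -89.037] [[526.6, 0.0, 281.9], [0.0, 526.6, 215.2], [0.0, 0.0, 1.0]] -0.01974604284665625
roller [([328.0, 297.0, 394.0, 325.0], 0.68), ([412.0, 122.0, 439.0, 191.0], 0.68), ([389.0, 237.0, 418.0, 260.0], 0.65)]
roller_head [([414.0, 127.0, 443.0, 194.0], 0.63), ([388.0, 239.0, 418.0, 257.0], 0.62), ([331.0, 303.0, 395.0, 323.0], 0.59)]
track [([188.0, 169.0, 299.0, 236.0], 0.93)]
pad_b [([200.0, 183.0, 233.0, 205.0], 0.82), ([389.0, 241.0, 415.0, 258.0], 0.72), ([258.0, 200.0, 289.0, 219.0], 0.66), ([228.0, 191.0, 261.0, 213.0], 0.55)]
rack [([403.0, 203.0, 468.0, 269.0], 0.64)]
scraper_mid [([396.0, 201.0, 426.0, 218.0], 0.85)]
ring_bin_mid [([80.0, 233.0, 148.0, 311.0], 0.81)]
mallet_mid []
grease_jar_mid [([223.0, 126.0, 248.0, 154.0], 0.77)]
side [0.314 0.9   1.083] [40.9, 0.744, -168.378] [[542.8, 0.0, 279.4], [0.0, 542.8, 203.8], [0.0, 0.0, 1.0]] 0.06800202918546312
roller [([320.0, 98.0, 339.0, 127.0], 0.66), ([219.0, 83.0, 278.0, 105.0], 0.65), ([372.0, 137.0, 402.0, 185.0], 0.61), ([238.0, 212.0, 266.0, 238.0], 0.33)]
roller_head [([3
[... 665 characters left out ...]
], 0.96), ([290.0, 74.0, 354.0, 125.0], 0.23)]
{'time': 1.0, 'q': array([-6.50294182e+01,  4.98133356e+00,  1.00777792e+01,  9.51002275e+01,
       -9.22894243e-04,  8.99983083e+01]), 'qd': array([-0.01672137, -0.01290857,  0.02107269, -0.10104699, -0.11342212,
        0.01508229]), 'joint_efforts': array([ 1.48642166e-04, -5.20118022e+01,  4.64858758e+01,  2.02110386e-03,
        8.48013201e-05,  1.48962067e-05]), 'ee_pos': array([ 0.23217635, -0.49858285,  0.23125689]), 'tcp_rot': array([-1.79996218e+02,  9.22782579e-04,  2.49722736e+01]), 'wrist_force': array([-0.50200133, -0.1485009 ,  0.16388399]), 'torque': array([-0.01877383,  0.01390104, -0.00151545]), 'opening': 0.08484513181947459}
```

```bash
python3 - <<'E'
s=open("h.py").read()
s=s.replace('def pix2ray','from scipy.spatial.transform import Rotation as Ro\ndef RM(c): return Ro.from_euler("xyz",c["rotation"],degrees=True).as_matrix()\ndef pix2ray',1).replace('np.array(c["rotation"])','RM(c)')
open("h.py","w").write(s)
E
python3 - <<'E'
import cv2
a=cv2.imread("pics/top0.png");
cv2.imwrite("pics/top0c.png",cv2.resize(a[110:340,60:480],(800,438),interpolation=cv2.INTER_CUBIC))
a=cv2.imread("pics/side0.png");
cv2.imwrite("pics/side0c.png",cv2.resize(a[60:320,120:440],(738,600),interpolation=cv2.INTER_CUBIC))
E
```

```text
(no output)
```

View pics/top0.png

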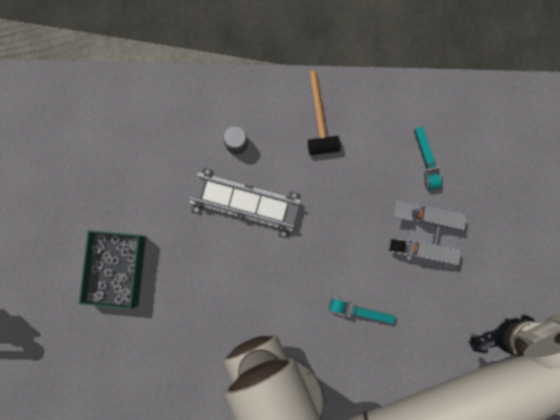

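View pics/side0.png

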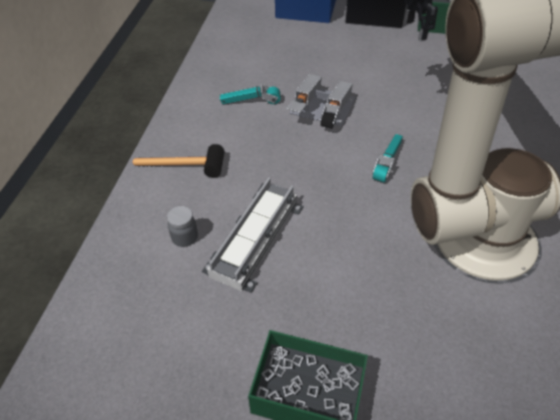

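```bash
ls pics
```

```text
side0.png
side0c.png
top0.png
top0c.png
```

View pics/top0c.png

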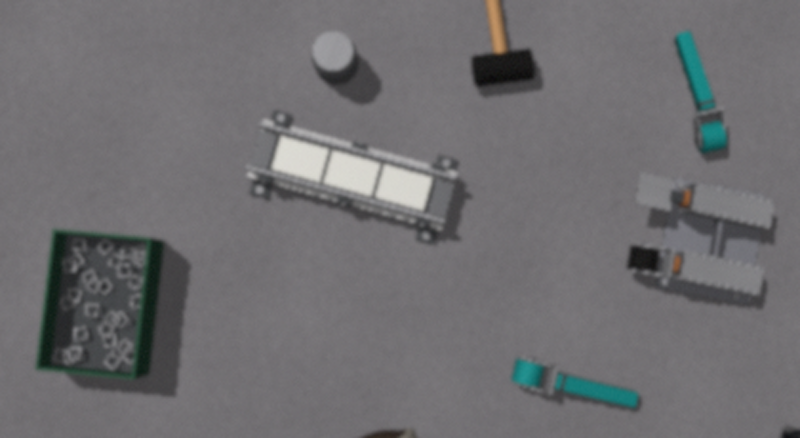

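View pics/side0c.png

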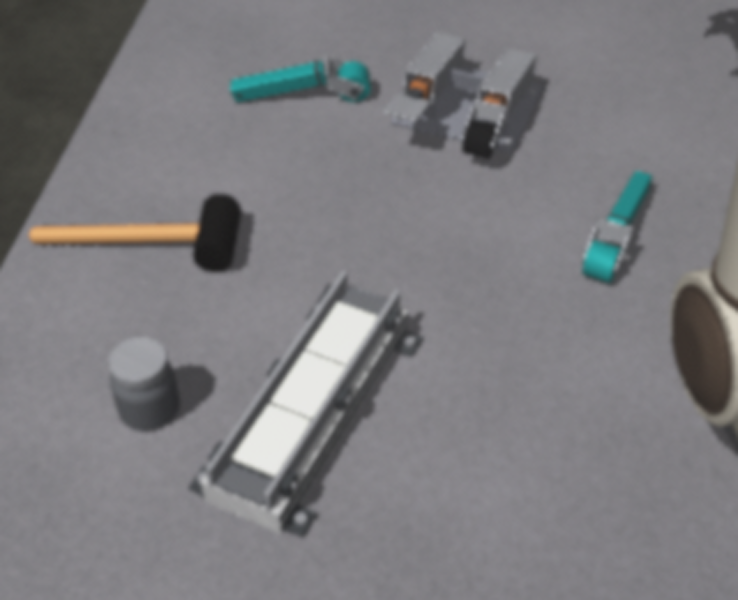

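```bash
cat >> h.py <<'E'
def crop(c,n,x0,y0,x1,y1,s,pts=()):
    a=cv2.cvtColor(c["img"],cv2.COLOR_RGB2BGR)[y0:y1,x0:x1]
    a=cv2.resize(a,None,fx=s,fy=s,interpolation=cv2.INTER_CUBIC)
    for p in pts:
        u=(int((p[0]-x0+.5)*s),int((p[1]-y0+.5)*s)); cv2.circle(a,u,2,(0,0,255),-1)
    for x in range(x0,x1,10):
        cv2.putText(a,str(x),(int((x-x0+.5)*s),8),0,.35,(0,255,255),1); cv2.line(a,(int((x-x0+.5)*s),9),(int((x-x0+.5)*s),14),(0,255,255),1)
    for y in range(y0,y1,10):
        cv2.putText(a,str(y),(0,int((y-y0+.5)*s)+3),0,.35,(0,255,255),1)
    cv2.imwrite("pics/"+n,a)
E
python3 - <<'E'
from h import *
import pickle
t=pickle.load(open("top0.pkl","rb"));s=pickle.load(open("side0.pkl","rb"))
crop(t,"t_rack.png",380,195,475,270,8)
crop(s,"s_rack.png",280,65,365,135,8)
crop(t,"t_track.png",180,160,310,245,6)
crop(s,"s_track.png",195,170,310,300,4)
E
```

```text
(no output)
```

View pics/t_rack.png

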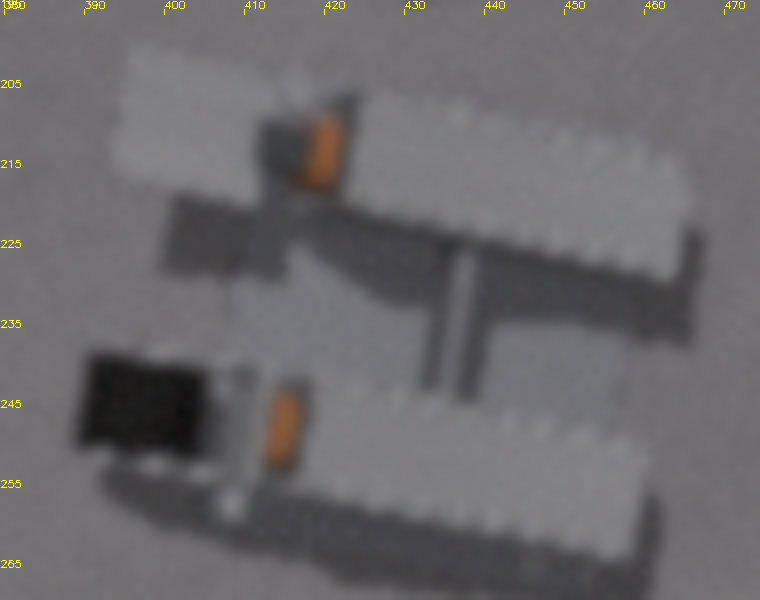

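View pics/s_rack.png

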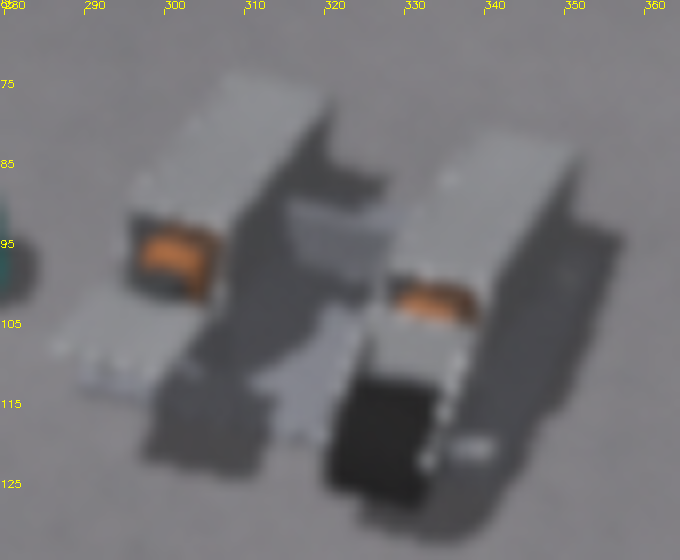

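View pics/t_track.png

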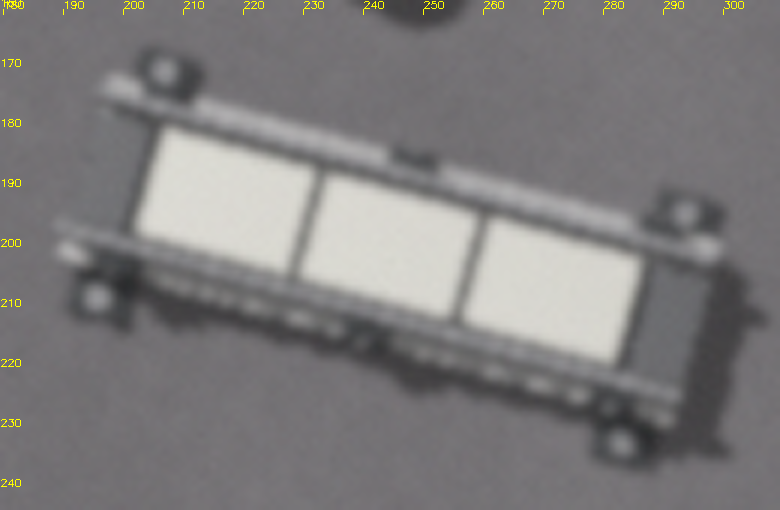

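View pics/s_track.png

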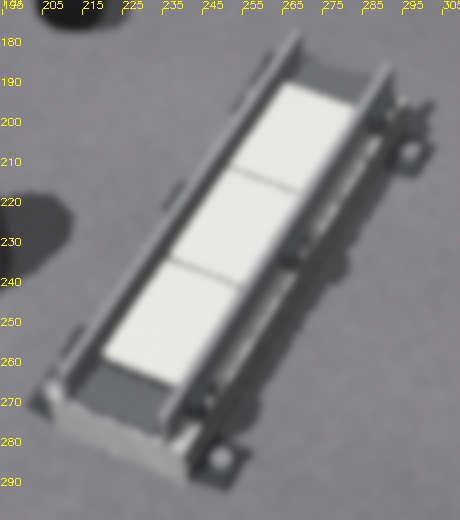

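Run:
```python
from h import *
import pickle
from scipy.optimize import minimize, least_squares
t=pickle.load(open("top0.pkl","rb"));s=pickle.load(open("side0.pkl","rb"))
# tubes' direction: top-plane edges at sloped height; use top face 4 corners vs model (roller tube)
def tubepts(x,y,yaw,side):
    # upper lip mouth 0.051 ahead, z .083, tube slopes back 12deg 128 long
    c,sn=np.cos(yaw),np.sin(yaw);P=[]
    for yy in (21,-21):
        for d in (0,128):
            lx=.051-d/1000*np.cos(np.radians(12));lz=.083-d/1000*np.sin(np.radians(12));ly=side+yy/1000
            P.append([x+c*lx-sn*ly,y+sn*lx+c*ly,lz])
    return P
# mouth dir is image left => yaw ~ +90.. ; local +y = ? compute from fit
obsT={ 'r':[(416.8,240.5),(417.3,255.5),(459.5,249.5),(457.5,264)],'s':[(423,206),(421,220.5),(464,213.5),(462.5,229)]}
obsS={'s':[(295,91),(306.5,93.5),(307,73.5),(319.5,77)],'r':[(327.5,98.5),(338.5,101.5),(340,80),(351.5,84)]}
# order per tube: mouth edge1, mouth edge2, rear1, rear2
def res(p,full=False):
    r=[]
    for k,side in(('s',-.05),('r',.05)):
        P=tubepts(*p,side)  # +y mouth,+y rear,-y mouth,-y rear
        a,b,cc,d=P
        for c,o in((t,obsT[k]),(s,obsS[k])):
            # edge1 = image up/left = world +x ; local y+ when yaw=90 is world -x
            for q,m in zip((cc,a,d,b),o): r.extend(proj(c,q)-m)
    return np.array(r)
f=least_squares(res,[.35,-.4,np.pi/2])
print(f.x,np.degrees(f.x[2]),np.sqrt(np.mean(f.fun**2)));print(np.round(f.fun.reshape(-1,2),1).tolist())
def mask(c,x0,y0,x1,y1):
    g=c["img"].max(2);m=np.zeros(g.shape,np.uint8);m[y0:y1,x0:x1]=(g[y0:y1,x0:x1]<45)
    return m
mt=mask(t,385,235,412,254);ms=mask(s,318,108,338,130)
n,l,st,ce=cv2.connectedComponentsWithStats(mt);print(st,ce)
n,l,st,ce=cv2.connectedComponentsWithStats(ms);print(st,ce)
def wheel(x,y,yaw,z=.042):
    th=np.linspace(0,2*np.pi,36);P=[]
    for yy in(-.017,.017):
        for a in th:P.append([x+np.cos(yaw)*.022*np.cos(a)-np.sin(yaw)*yy,y+np.sin(yaw)*.022*np.cos(a)+np.cos(yaw)*yy,z+.022*np.sin(a)])
    return P
def hull(c,P):
    h=cv2.convexHull(np.array([proj(c,p) for p in P],np.float32));return h
def iou(p):
    tot=0
    for c,m in((t,mt),(s,ms)):
        h=hull(c,wheel(p[0],p[1],p[2]));a=np.zeros((420*8,560*8),np.uint8) if False else None
        x0,y0=(380,230) if c is t else(312,100)
        S=8;a=np.zeros((35*S,35*S),np.uint8)
        cv2.fillPoly(a,[np.round((h-[x0-.5,y0-.5])*S).astype(int)],1)
        b=cv2.resize(m[y0:y0+35,x0:x0+35],None,fx=S,fy=S,interpolation=cv2.INTER_NEAREST)
        tot+=(a&b).sum()/(a|b).sum()
    return -tot
yaw=f.x[2]
x0=onz(t,397,245.5,.055)
best=minimize(lambda p:iou([p[0],p[1],yaw]),[x0[0],x0[1]],method="Nelder-Mead",options=dict(initial_simplex=[[x0[0],x0[1]],[x0[0]+.01,x0[1]],[x0[0],x0[1]+.01]]))
print(best.x,best.fun)
b3=minimize(iou,[*best.x,yaw],method="Nelder-Mead",options=dict(initial_simplex=[[*best.x,yaw],[best.x[0]+.005,best.x[1],yaw],[best.x[0],best.x[1]+.005,yaw],[*best.x,yaw+.1]]))
print(b3.x,np.degrees(b3.x[2]),b3.fun)
for k in(.05,-.05):
    for lx in(0,.093,.1): print("tube axis",k,lx,f.x[0]+np.cos(yaw)*lx-np.sin(yaw)*k,f.x[1]+np.sin(yaw)*lx+np.cos(yaw)*k)
W=wheel(*best.x,yaw)
crop(t,"t1.png",380,195,475,270,8,[proj(t,q) for q in W+tubepts(*f.x,.05)+tubepts(*f.x,-.05)])
crop(s,"s1.png",280,65,365,135,8,[proj(s,q) for q in W+tubepts(*f.x,.05)+tubepts(*f.x,-.05)])
# track
tx=np.array([[206.5,180.2],[287,202.5],[282.5,219.8],[201.7,198.3]])
L=.1165;Wd=.026
loc=np.array([[L,Wd],[-L,Wd],[-L,-Wd],[L,-Wd]]) 
ox=np.array([[266.3,189.8],[284,195.5],[239.5,266],[220,258.5]]) # side: far-left, far-right, near-right, near-left
def rt(p,full=0):
    c,sn=np.cos(p[2]),np.sin(p[2]);r=[]
    def w(l,z):return [p[0]+c*l[0]-sn*l[1],p[1]+sn*l[0]+c*l[1],z]
    # yaw ~ +90+: local +x = world +y(left img), local +y = world -x
    A=[w((L,-Wd),.05),w((-L,-Wd),.05),w((-L,Wd),.05),w((L,Wd),.05)]
    for q,m in zip(A,tx): r.extend(proj(t,q)-m)
    B=[A[1],A[2],A[3],A[0]]
    C=[A[1],A[2],A[3],A[0]]
    for q,m in zip([A[1],A[2],A[3],A[0]],[ox[0],ox[1],ox[2],ox[3]]): r.extend(proj(s,q)-m)
    return np.array(r)
g=least_squares(rt,[.41,.13,np.radians(80)])
print("track",g.x,np.degrees(g.x[2]),np.round(g.fun.reshape(-1,2),1).tolist())
```

```text
[ 0.47033492 -0.42719266  1.41377979] 81.00361525823088 0.7766101245250249
[[0.3, -0.7], [0.1, -0.2], [0.4, 0.7], [-0.2, -0.1], [-1.1, -0.3], [0.9, 0.2], [0.3, 0.7], [0.6, -0.1], [1.2, 0.6], [-1.6, 0.8], [-0.1, -0.2], [-0.2, 0.3], [-1.3, -0.6], [1.6, -0.6], [-2.0, 0.7], [-0.4, -0.6]]
[[     0      0    560    420 235057]
 [   390    240     16     12    143]] [[279.42810467 209.47809255]
 [397.67832168 245.51048951]]
[[     0      0    560    420 235078]
 [   322    113     11     15    122]] [[279.47519121 209.54641438]
 [327.30327869 120.06557377]]
[ 0.43745226 -0.32693678] -1.25015631061652
[ 0.43831755 -0.32587057  1.66278465] 95.27054269915534 -1.3641112058515823
tube axis 0.05 0 0.4209500095257759 -0.4193740491735669
tube axis 0.05 0.093 0.4354926188631355 -0.32751811570348055
tube axis 0.05 0.1 0.43658722386702276 -0.3206042282379902
tube axis -0.05 0 0.5197198304613526 -0.4350112635148139
tube axis -0.05 0.093 0.5342624397987122 -0.3431553300447274
tube axis -0.05 0.1 0.5353570448025996 -0.33624144257923705
track [0.55614813 0.10642953 1.3226648 ] 75.78311101737589 [[-0.0, 0.5], [-0.3, 0.1], [-0.6, 0.6], [-0.4, 0.2], [-1.0, 0.2], [-0.5, 0.9], [0.2, -1.0], [0.1, -1.4]]
```

View pics/t1.png

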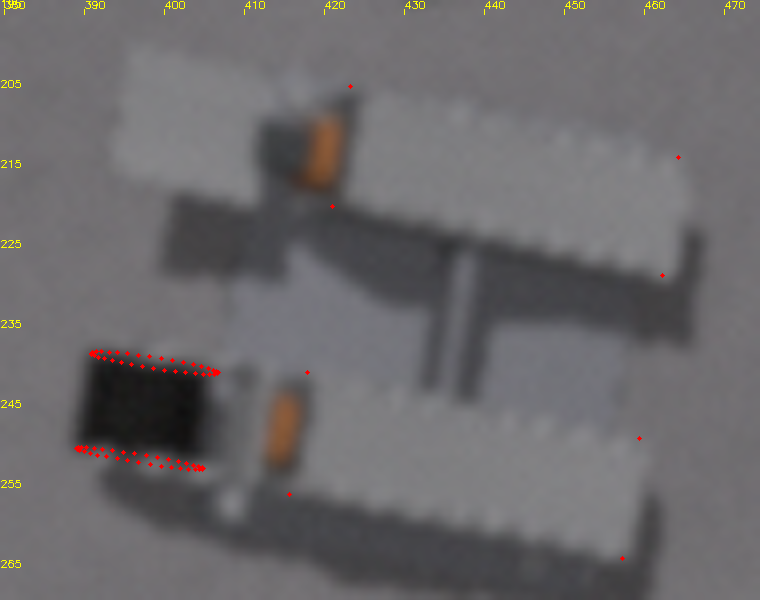

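View pics/s1.png

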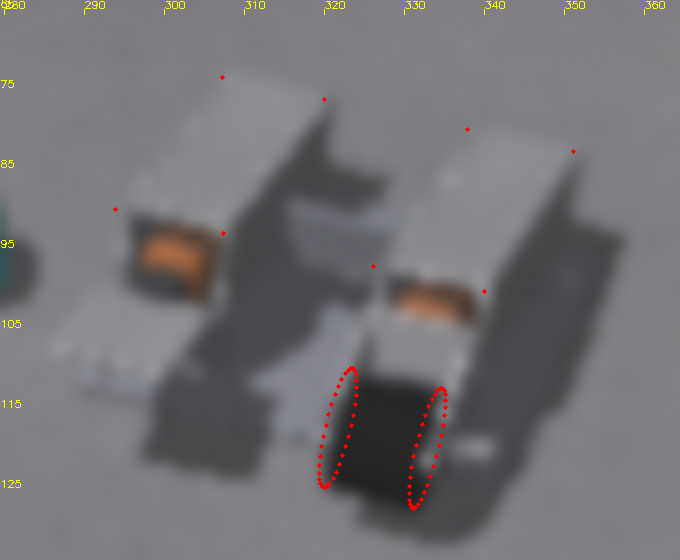

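Candidates for "roller": top px (398,246) has a black wheel, steel fork and wooden handle in a rack tube. (362,312) and (428,160) are turquoise look-alikes lying free, and (410,211) is the flat scraper. The black-wheeled one fits, and the enlarged crop t1 confirms it. I'm moving above its head now.

Call:
apply_moves(
  targets=[6.77, 5.45, -1.5, 0, 0, 9.33, 1, 6.77, 5.45, -1.5, 0, 0, 9.33, 1, 6.77, 5.45, -1.5, 0, 0, 9.33, 1, 6.77, 5.45, -1.5, 0, 0, 9.33, 1, 6.77, 5.45, -1.5, 0, 0, 9.33, 1],
  newtons=100,
)

```text
time: 1.5
ee_pos: [0.4253, -0.3427, 0.1886]
tcp_rot: [180.0, 0.0, 68.3]
wrist_force: [0.4, -0.8, 0.2]
opening: 0.0854
```

Call:
apply_moves(
  targets=[0.3, 0.25, 0, 0, 0, 2.12, 1, 0.3, 0.25, 0, 0, 0, 2.12, 1, 0.3, 0.25, 0, 0, 0, 2.12, 1],
)

```text
time: 1.8
ee_pos: [0.4335, -0.336, 0.1886]
tcp_rot: [-180.0, -0.0, 80.8]
wrist_force: [-0.4, -0.3, -0.2]
opening: 0.0852
```

Run:
```python
from h import *
import pickle
o=bot.get_obs();print(np.round(o["ee_pos"],4),np.round(o["tcp_rot"],2),np.round(o["q"],1))
t=camera("top");crop(t,"t2.png",370,190,475,270,7,[proj(t,o["ee_pos"])])
s=camera("side");crop(s,"s2.png",260,50,365,135,7,[proj(s,o["ee_pos"])])
```

```text
[ 0.4335 -0.336   0.1886] [-179.99   -0.     80.79] [-37.8   4.1   4.4  90.3  -0.   61.4]
```

View pics/t2.png

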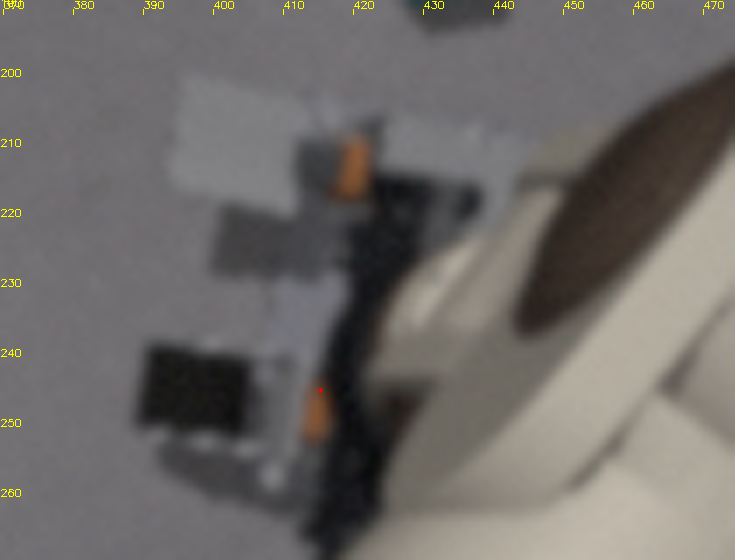

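View pics/s2.png

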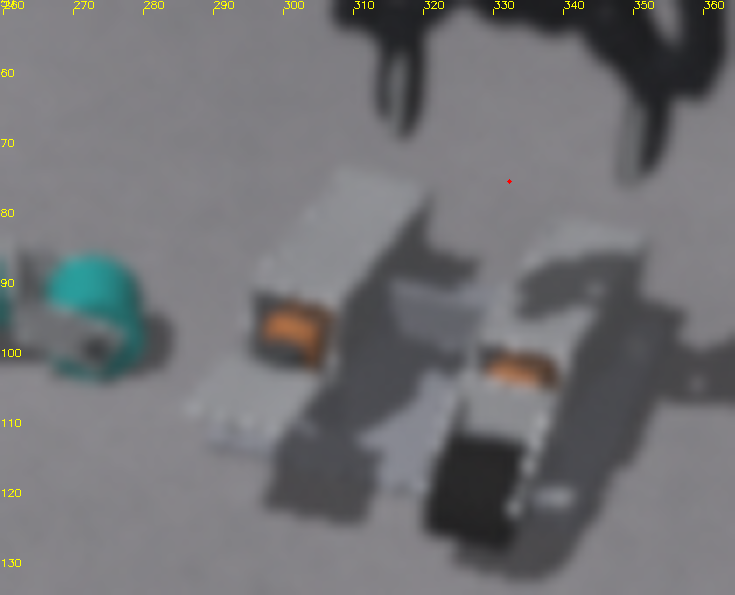

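Call:
apply_moves(
  targets=[0.03, 0.03, -1.5, 0, 0, 0.03, 1, 0.03, 0.03, -3, 0, 0, 0.03, 1, 0.03, 0.03, -4.2, 0, 0, 0.03, 1, 0.03, 0.03, -5, 0, 0, 0.03, 1, 0.03, 0.03, -5.35, 0, 0, 0.03, 1],
)

```text
time: 2.4
ee_pos: [0.4324, -0.3353, 0.0258]
tcp_rot: [-179.8, -0.1, 80.7]
wrist_force: [-0.7, 0.6, -0.5]
opening: 0.0857
```

Call:
apply_moves(
  targets=[0, 0, 0, 0, 0, 0, 0.5, 0, 0, 0, 0, 0, 0, 0.2, 0, 0, 0, 0, 0, 0, 0.2, 0, 0, 0, 0, 0, 0, 0.2],
)

```text
time: 2.8
ee_pos: [0.4348, -0.3366, 0.0304]
tcp_rot: [179.8, 0.1, 80.8]
wrist_force: [-1.1, -0.1, 4.9]
opening: 0.0406
```

Call:
apply_moves(
  targets=[0, 0, 0, 0, 0, 0, 0.2, 0.05, 0.33, 0.07, 0, 0, 0, 0.2, 0.1, 0.66, 0.14, 0, 0, 0, 0.2, 0.16, 0.99, 0.21, 0, 0, 0, 0.2],
)

```text
time: 3.2
ee_pos: [0.4395, -0.3069, 0.0363]
tcp_rot: [179.9, 0.2, 80.8]
wrist_force: [-0.8, -4.6, 2.1]
opening: 0.0406
```

Run:
```python
from h import *
o=bot.get_obs();print(np.round(o["ee_pos"],4),np.round(o["wrist_force"],1),np.round(o["torque"],2),o["opening"])
s=camera("side");crop(s,"s3.png",260,50,365,135,7,[proj(s,o["ee_pos"])])
```

```text
[ 0.4395 -0.3069  0.0363] [-0.8 -4.6  2.1] [-1.27  0.21 -0.06] 0.04056154086432463
```

View pics/s3.png

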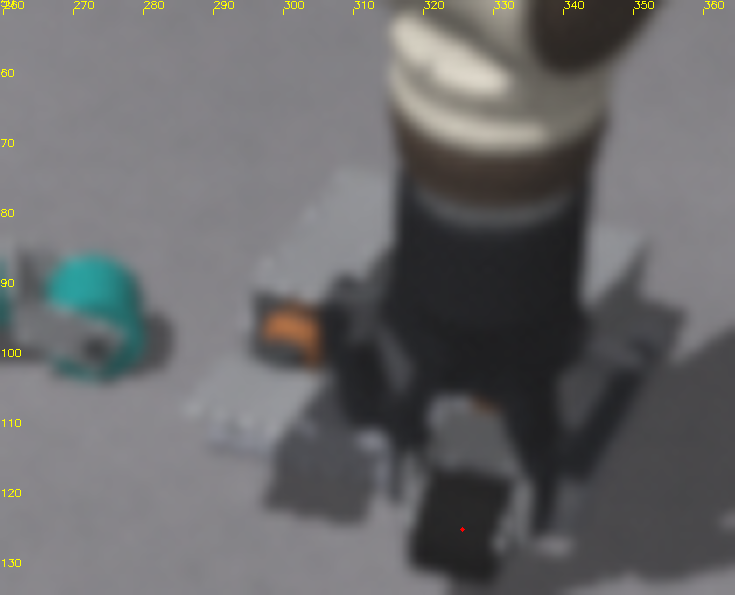

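Call:
apply_moves(
  targets=[0.16, 1.05, 0.23, 0, 0, 0, 0.2, 0.33, 2.1, 0.46, 0, 0, 0, 0.2, 0.5, 3.15, 0.68, 0, 0, 0, 0.2, 0.66, 4.2, 0.9, 0, 0, 0, 0.2, 0.83, 5.25, 1.13, 0, 0, 0, 0.2],
)

```text
time: 3.75
ee_pos: [0.4635, -0.1469, 0.0688]
tcp_rot: [-180.0, -0.0, 80.8]
wrist_force: [0.4, -0.1, -3.6]
opening: 0.0405
```

Run:
```python
from h import *
o=bot.get_obs();print(np.round(o["ee_pos"],4),np.round(o["wrist_force"],1),np.round(o["torque"],2),o["opening"])
s=camera("side");crop(s,"s4.png",240,60,365,185,5,[proj(s,o["ee_pos"])])
t=camera("top");crop(t,"t4.png",320,190,475,270,5,[proj(t,o["ee_pos"])])
```

```text
[ 0.4635 -0.1469  0.0688] [ 0.4 -0.1 -3.6] [ 0.13 -0.08  0.04] 0.040540367936783915
```

View pics/s4.png

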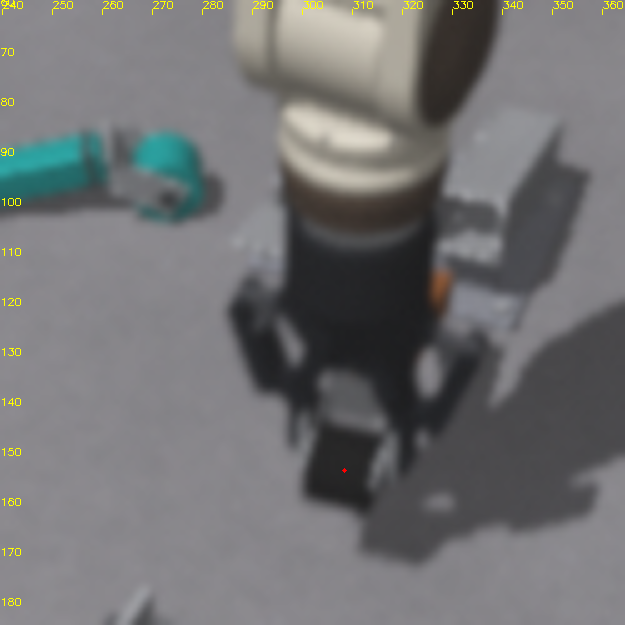

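View pics/t4.png

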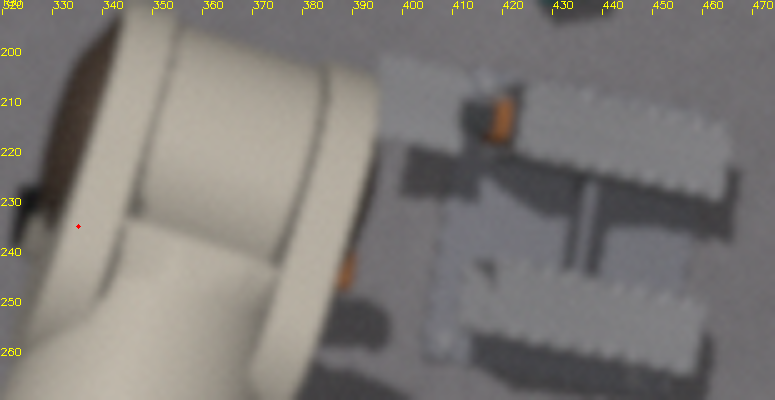

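Call:
apply_moves(
  targets=[0, 0, -0.6, 0, 0, 0, 0.2, 0, 0, -1.2, 0, 0, 0, 0.2, 0, 0, -1.6, 0, 0, 0, 0.2, 0, 0, -1.8, 0, 0, 0, 0.2, 0, 0, -1.8, 0, 0, 0, 0.2],
)

```text
time: 4.35
ee_pos: [0.4631, -0.1485, 0.0138]
tcp_rot: [-179.9, -0.0, 80.8]
wrist_force: [0.6, -0.7, -2.9]
opening: 0.0404
```

Call:
apply_moves(
  targets=[0, 0, -0.05, 0, 0, 0, 0.2, 0, 0, -0.1, 0, 0, 0, 0.2, 0, 0, -0.1, 0, 0, 0, 0.2],
)

```text
time: 4.65
ee_pos: [0.4639, -0.1486, 0.0118]
tcp_rot: [180.0, 0.0, 80.8]
wrist_force: [0.5, -0.1, -3.3]
opening: 0.0406
```

Call:
apply_moves(
  targets=[0, 0, -0.04, 0, 0, 0, 0.2, 0, 0, -0.08, 0, 0, 0, 0.2, 0, 0, -0.08, 0, 0, 0, 0.2],
)

```text
time: 4.95
ee_pos: [0.4641, -0.1487, 0.0107]
tcp_rot: [179.9, 0.0, 80.8]
wrist_force: [-4.6, 1.5, 10.3]
opening: 0.0405
```

Run:
```python
from h import *
o=bot.get_obs();print(np.round(o["ee_pos"],4),np.round(o["wrist_force"],1),np.round(o["torque"],2),o["opening"])
s=camera("side");crop(s,"s5.png",240,60,365,185,5,[proj(s,o["ee_pos"])])
```

```text
[ 0.4641 -0.1487  0.0107] [-4.6  1.5 10.3] [0.51 0.99 0.05] 0.0405474365546389
```

View pics/s5.png

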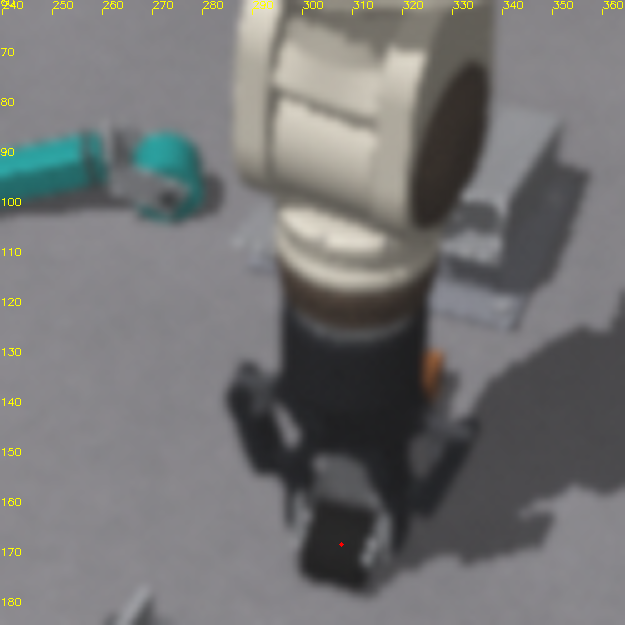

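Call:
apply_moves(
  targets=[0, 0, 0.03, 0, 0, 0, 0.7, 0, 0, 0.03, 0, 0, 0, 0.9, 0, 0, 0.03, 0, 0, 0, 1, 0, 0, 0.03, 0, 0, 0, 1],
)

```text
time: 5.4
ee_pos: [0.4637, -0.1485, 0.0099]
tcp_rot: [180.0, 0.0, 80.8]
wrist_force: [0.6, 0.2, 0.2]
opening: 0.0857
```

Call:
apply_moves(
  targets=[0, 0, 1, 0, 0, 0, 1, 0, 0, 2.5, 0, 0, 0, 1, -0.5, -1, 4, 0, 0, 0, 1, -3, -3, 5, 0, 0, 0, 1, -4, -4, 5, 0, 0, 0, 1],
)

```text
time: 5.9
ee_pos: [0.3773, -0.2389, 0.1532]
tcp_rot: [179.9, 0.1, 81.0]
wrist_force: [1.0, -0.9, -1.5]
opening: 0.0856
```

Run:
```python
from h import *
import pickle
o=bot.get_obs();print(np.round(o["ee_pos"],4),np.round(o["tcp_rot"],1),np.round(o["wrist_force"],1),o["opening"])
s=camera("side");crop(s,"s6.png",220,80,365,225,4)
t=camera("top");crop(t,"t6.png",310,190,430,290,6)
pickle.dump(t,open("t6.pkl","wb"));pickle.dump(s,open("s6.pkl","wb"))
```

```text
[ 0.3773 -0.2389  0.1532] [1.799e+02 1.000e-01 8.100e+01] [ 1.  -0.9 -1.5] 0.0855789328068263
```

View pics/s6.png

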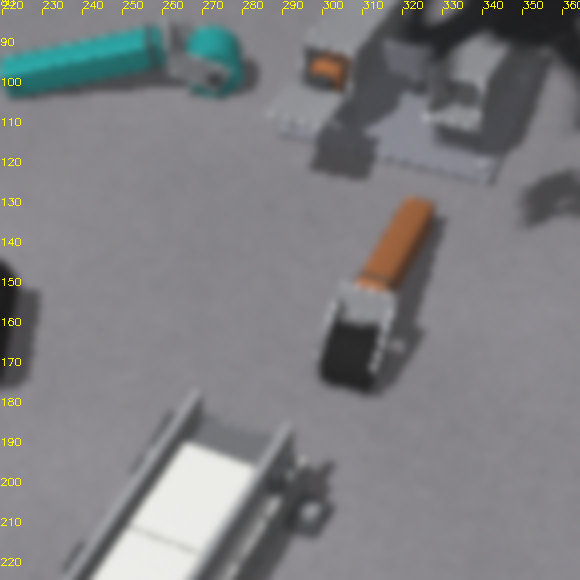

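View pics/t6.png

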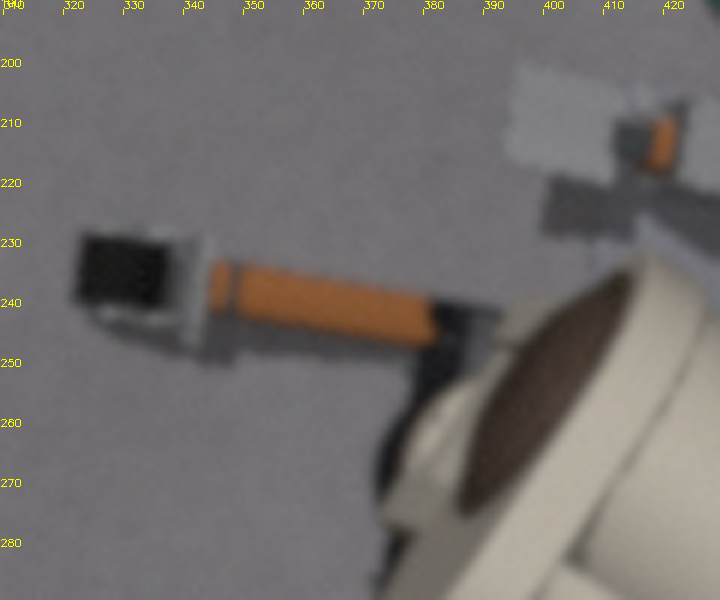

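Run:
```python
from h import *
import pickle
from scipy.optimize import least_squares
t=pickle.load(open("t6.pkl","rb"));s=pickle.load(open("s6.pkl","rb"))
# hand points: label offsets: px = x0 + u/s -.5
T=lambda u,v:(310+u/6-.5,190+v/6-.5); S=lambda u,v:(220+u/4-.5,80+v/4-.5)
# roller-local features: wheel front-top edges. Use wheel hull outlines: front leftmost midpoint in top; handle butt top edge mid
yaw=np.radians(80.8)
f=onz(t,*T(220,286),.044+.0);print("handle front top",f)
a=onz(t,*T(245,288),.046);b=onz(t,*T(432,322),.022);print(a,b,np.degrees(np.arctan2(*(a-b)[1::-1])))
def wheelpts(x,y,yaw):
    th=np.linspace(0,2*np.pi,40);P=[]
    for yy in(-.017,.017):
        for q in th:P.append([x+np.cos(yaw)*.022*np.cos(q)-np.sin(yaw)*yy,y+np.sin(yaw)*.022*np.cos(q)+np.cos(yaw)*yy,.022+.022*np.sin(q)])
    return P
for c,n,box in((t,"t",(310,190,430,290,6)),(s,"s",(220,80,365,225,4))):
    m=(c["img"].max(2)<45).astype(np.uint8)
    x0,y0,x1,y1=(318,225,342,246) if n=="t" else(296,155,318,180)
    ys,xs=np.nonzero(m[y0:y1,x0:x1]);print(n,xs.min()+x0,xs.max()+x0,ys.min()+y0,ys.max()+y0,xs.mean()+x0,ys.mean()+y0)
for x,y in((.4648,-.1405),):
    W=wheelpts(x,y,yaw)
    hp=[]
    for d in(.038,.165):
        for yy in(-.012,.012):
            z=.0334+(.068-d)*.2126+.013
            hp.append([x-np.cos(yaw)*d-np.sin(yaw)*yy,y-np.sin(yaw)*d+np.cos(yaw)*yy,z])
    crop(t,"t7.png",310,190,430,290,6,[proj(t,q) for q in W+hp])
    crop(s,"s7.png",220,80,365,225,4,[proj(s,q) for q in W+hp])
```

```text
handle front top [ 0.4591981  -0.18094177  0.044     ]
[ 0.45836103 -0.19234446  0.046     ] [ 0.44513509 -0.28490766  0.022     ] 81.86830268171913
t 323 337 230 240 330.2971014492754 234.96376811594203
s 301 312 162 176 306.8267716535433 168.96062992125985
```

View pics/t7.png

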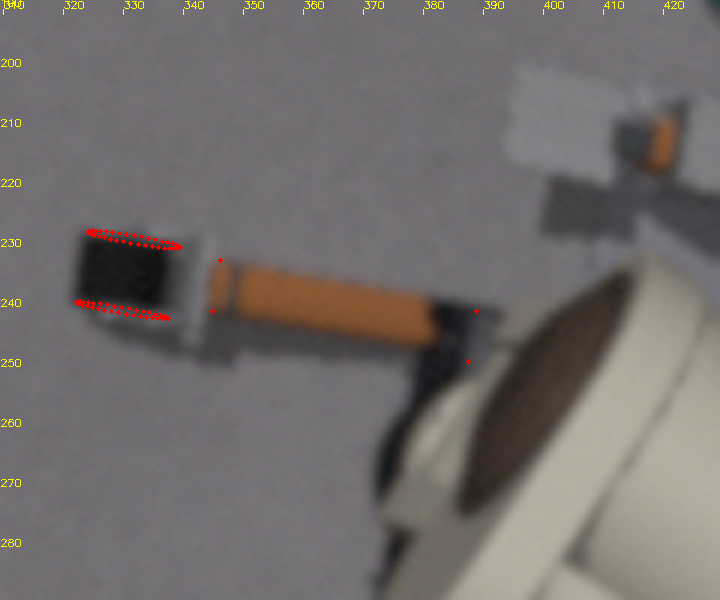

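View pics/s7.png

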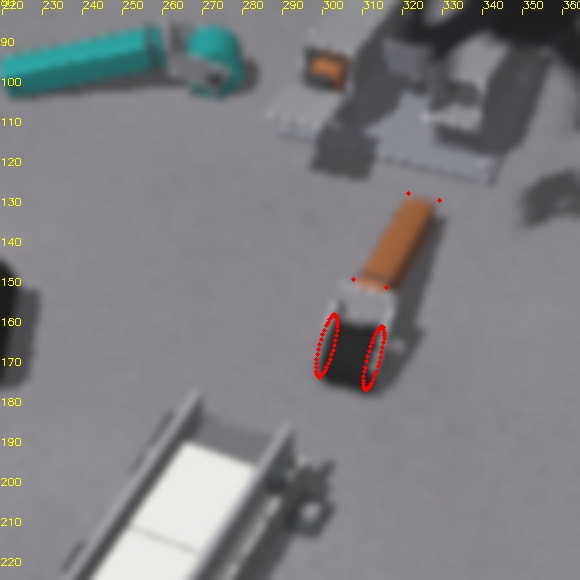

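Call:
apply_moves(
  targets=[2.5, 0.7, -0.5, 1.976, -0.312, 0, 1, 2.5, 0.7, -0.5, 1.976, -0.312, 0, 1, 2.5, 0.7, -1.5, 1.976, -0.312, 0, 1, 2.5, 0.7, -1.5, 1.976, -0.312, 0, 1, 2.5, 0.7, -1.5, 1.976, -0.312, 0, 1],
)

```text
time: 6.5
ee_pos: [0.452, -0.2165, 0.106]
tcp_rot: [-179.9, -12.0, 80.8]
wrist_force: [-0.1, -0.9, 0.9]
opening: 0.0852
```

Call:
apply_moves(
  targets=[0.04, 0.2, -1, 0, 0, 0, 1, 0.08, 0.4, -2, 0, 0, 0, 1, 0.1, 0.5, -2.7, 0, 0, 0, 1, 0.11, 0.56, -3.05, 0, 0, 0, 1, 0.11, 0.56, -3.05, 0, 0, 0, 1],
)

```text
time: 7.0
ee_pos: [0.4555, -0.1999, 0.0148]
tcp_rot: [-179.9, -12.0, 80.9]
wrist_force: [-0.5, 0.0, 0.2]
opening: 0.0855
```

Call:
apply_moves(
  targets=[0, 0, 0, 0, 0, 0, 0.4, 0, 0, 0, 0, 0, 0, 0.05, 0, 0, 0, 0, 0, 0, 0.05, 0, 0, 0, 0, 0, 0, 0.05, 0, 0, 0, 0, 0, 0, 0.05],
  newtons=118,
)

```text
time: 7.5
ee_pos: [0.4559, -0.2005, 0.0155]
tcp_rot: [-180.0, -12.0, 80.8]
wrist_force: [-1.7, -0.3, 5.7]
opening: 0.0226
```

Run:
```python
from h import *
o=bot.get_obs();print(np.round(o["ee_pos"],4),np.round(o["tcp_rot"],1),np.round(o["wrist_force"],1),np.round(o["torque"],2),o["opening"])
s=camera("side");crop(s,"s8.png",240,60,385,205,4,[proj(s,o["ee_pos"])])
```

```text
[ 0.4559 -0.2005  0.0155] [-180.   -12.    80.8] [-1.7 -0.3  5.7] [0.03 0.43 0.03] 0.02261371923543136
```

View pics/s8.png

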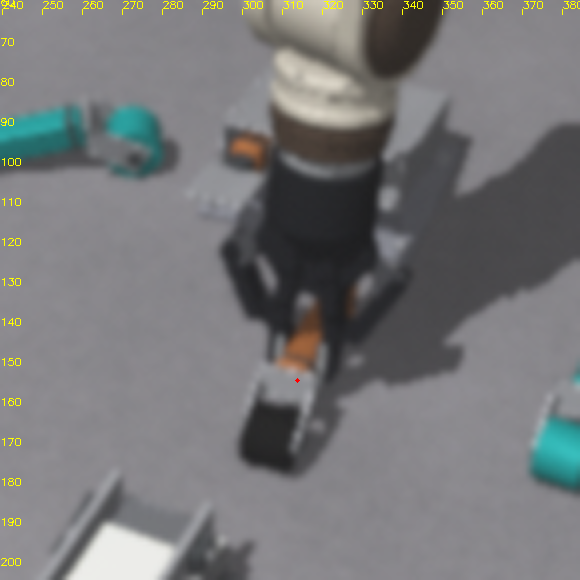

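```bash
cat > plan.py <<'E'
from h import *
import pickle
from scipy.optimize import least_squares
t=pickle.load(open("top0.pkl","rb"));s=pickle.load(open("side0.pkl","rb"))
tx=np.array([[206.5,180.2],[287,202.5],[282.5,219.8],[201.7,198.3]])
L=.1165;Wd=.026
def w(p,l,z):
    c,sn=np.cos(p[2]),np.sin(p[2]);return [p[0]+c*l[0]-sn*l[1],p[1]+sn*l[0]+c*l[1],z]
def rt(p):
    A=[w(p,(L,-Wd),.05),w(p,(-L,-Wd),.05),w(p,(-L,Wd),.05),w(p,(L,Wd),.05)]
    return np.concatenate([proj(t,q)-m for q,m in zip(A,tx)])
g=least_squares(rt,[.55,.1,1.32]).x
E
python3 - <<'E'
from plan import *
print(g,np.degrees(g[2]))
P=[w(g,(L*a,Wd*b),.05) for a in(1,-1,1/3,-1/3) for b in(1,-1)]+[w(g,(.15*a,.030*b),.064) for a in(1,-1) for b in(1,-1)]
crop(t,"t9.png",180,160,310,245,6,[proj(t,q) for q in P]);crop(s,"s9.png",195,170,310,300,4,[proj(s,q) for q in P])
E
```

```text
[0.55718675 0.10553221 1.32389146] 75.85339346586571
```

View pics/t9.png

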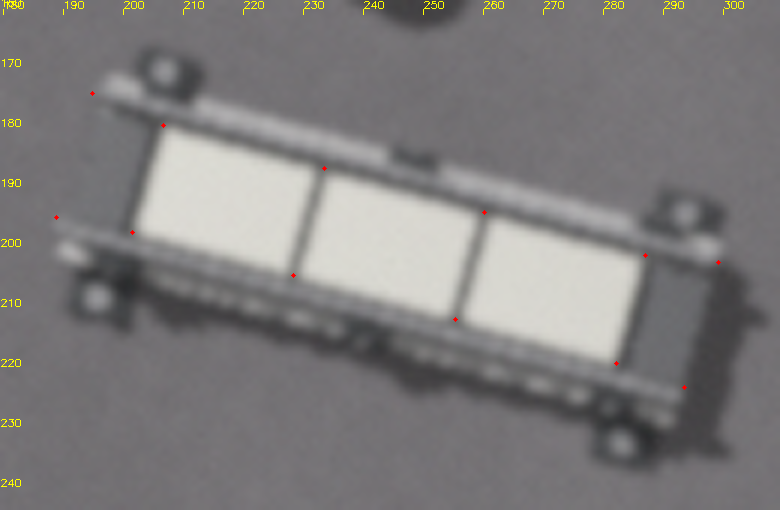

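View pics/s9.png

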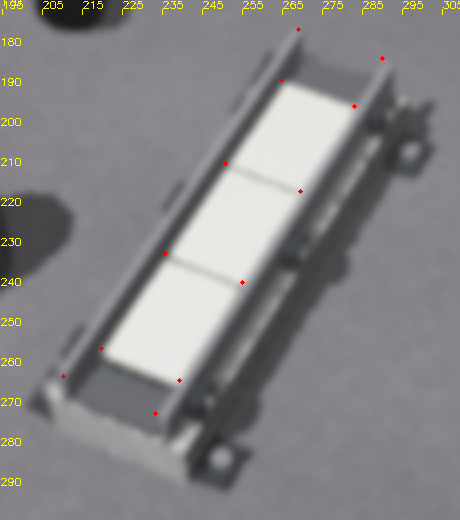

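Run:
```python
from h import *
R0=Ro.from_euler("xyz",[180,-12,80.8],degrees=True);Rf=Ro.from_euler("xyz",[180,8,75.85],degrees=True)
print((Rf*R0.inv()).as_rotvec(degrees=True)/6, np.array([.0683,.1715,.1345])/.03)
```

```text
[-3.2653778   0.67474147 -0.81660389] [2.27666667 5.71666667 4.48333333]
```

Call:
apply_moves(
  targets=[0, 0, 0.5, 0, 0, 0, 0.05, 0, 0, 1.2, 0, 0, 0, 0.05, 0, 0, 2.2, 0, 0, 0, 0.05, 0, 0, 3.2, 0, 0, 0, 0.05, 0, 0, 3.2, 0, 0, 0, 0.05],
)

```text
time: 8.05
ee_pos: [0.4573, -0.2012, 0.1154]
tcp_rot: [179.7, -11.9, 80.9]
wrist_force: [0.4, -0.2, -3.4]
opening: 0.0224
```

Call:
apply_moves(
  targets=[0.3, 0.8, 1.2, -1, 0.2, -0.25, 0.05, 0.8, 2, 1.2, -2, 0.4, -0.5, 0.05, 1.3, 3.2, 1.2, -3, 0.6, -0.75, 0.05, 1.7, 4.3, 1.2, -3.265, 0.675, -0.817, 0.05, 2.1, 5.3, 1.2, -3.265, 0.675, -0.817, 0.05],
)

```text
time: 8.55
ee_pos: [0.5187, -0.0386, 0.1462]
tcp_rot: [-179.9, 8.1, 76.0]
wrist_force: [-0.0, -0.2, -3.4]
opening: 0.0223
```

Run:
```python
from h import *
import pickle
o=bot.get_obs();print(np.round(o["ee_pos"],4),np.round(o["tcp_rot"],1),np.round(o["wrist_force"],1),np.round(o["torque"],2),o["opening"])
s=camera("side");crop(s,"s10.png",195,130,345,290,4,[proj(s,o["ee_pos"])])
t=camera("top");crop(t,"t10.png",180,160,310,245,6)
pickle.dump(s,open("s10.pkl","wb"))
```

```text
[ 0.5187 -0.0386  0.1462] [-179.9    8.1   76. ] [-0.  -0.2 -3.4] [ 0.15 -0.06  0.03] 0.02227503419739872
```

View pics/s10.png

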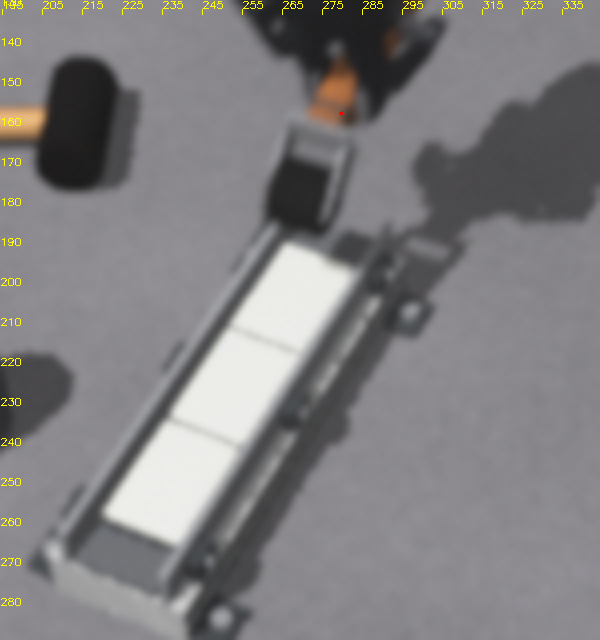

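View pics/t10.png

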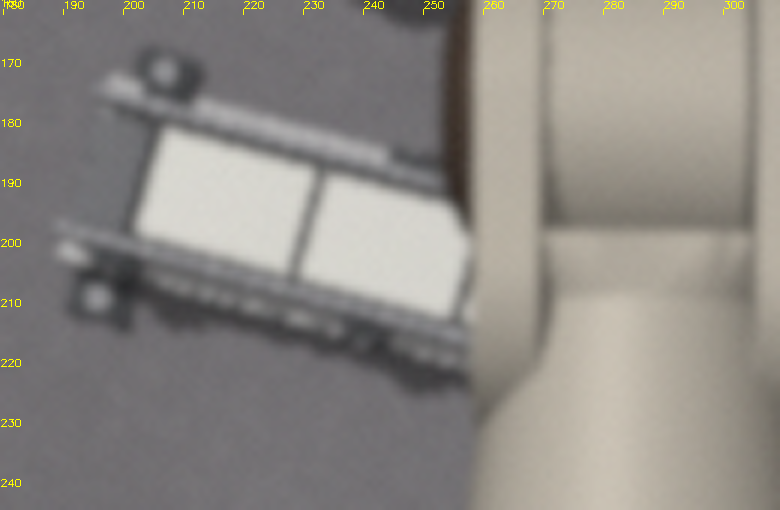

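Run:
```python
from h import *
import pickle
s=pickle.load(open("s10.pkl","rb"))
p=np.array([.5187,-.0386,.1462]);a=np.radians(76);u=np.array([np.cos(a),np.sin(a),0]);v=np.array([-u[1],u[0],0])
c=p+u*.0592-[0,0,.0146];P=[]
for yy in(-.017,.017):
    for q in np.linspace(0,6.28,40):P.append(c+v*yy+u*.022*np.cos(q)+np.array([0,0,.022*np.sin(q)]))
crop(s,"s11.png",245,130,345,230,6,[proj(s,q) for q in P])
```

```text
(no output)
```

View pics/s11.png

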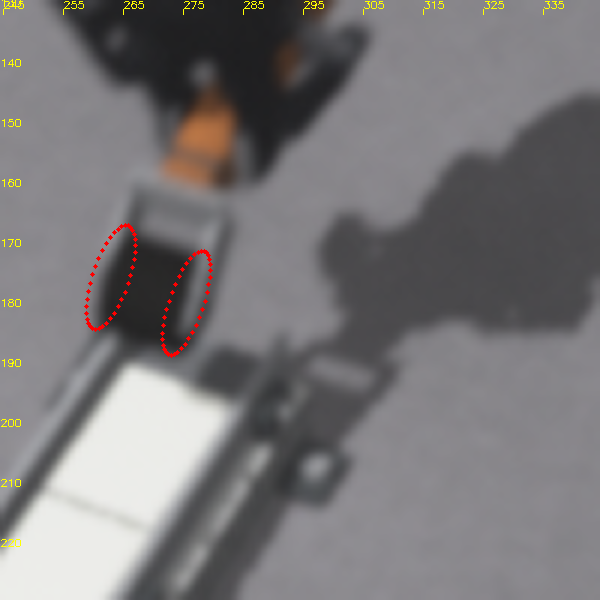

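Call:
apply_moves(
  targets=[0.22, 0.32, -0.7, 0, 0, 0, 0.05, 0.22, 0.32, -1.3, 0, 0, 0, 0.05, 0.22, 0.32, -1.7, 0, 0, 0, 0.05, 0.22, 0.32, -1.85, 0, 0, 0, 0.05, 0.22, 0.32, -1.85, 0, 0, 0, 0.05],
)

```text
time: 9.15
ee_pos: [0.5248, -0.0322, 0.0908]
tcp_rot: [-179.9, 8.0, 75.9]
wrist_force: [-0.6, 0.3, -2.6]
opening: 0.0223
```

Call:
apply_moves(
  targets=[0, 0, -0.06, 0, 0, 0, 0.05, 0, 0, -0.12, 0, 0, 0, 0.05, 0, 0, -0.18, 0, 0, 0, 0.05, 0, 0, -0.18, 0, 0, 0, 0.05],
)

```text
time: 9.55
ee_pos: [0.5259, -0.0317, 0.0866]
tcp_rot: [180.0, 8.0, 75.9]
wrist_force: [-0.6, -0.3, 1.7]
opening: 0.0222
```

Call:
apply_moves(
  targets=[0.04, 0.16, -0.06, 0, 0, 0, 0.05, 0.08, 0.32, -0.12, 0, 0, 0, 0.05, 0.12, 0.48, -0.18, 0, 0, 0, 0.05, 0.16, 0.64, -0.22, 0, 0, 0, 0.05],
)

```text
time: 9.95
ee_pos: [0.5309, -0.0117, 0.0807]
tcp_rot: [179.9, 7.9, 75.9]
wrist_force: [-4.1, 0.1, 19.8]
opening: 0.0225
```

Call:
apply_moves(
  targets=[0.08, 0.32, 0.02, 0, 0, 0, 0.05, 0.16, 0.64, 0.05, 0, 0, 0, 0.05, 0.24, 0.97, 0.07, 0, 0, 0, 0.05, 0.33, 1.3, 0.07, 0, 0, 0, 0.05],
)

```text
time: 10.35
ee_pos: [0.5402, 0.0274, 0.0817]
tcp_rot: [-180.0, 8.0, 75.9]
wrist_force: [-3.1, 0.9, 7.7]
opening: 0.0224
```

Run:
```python
from h import *
import pickle
o=bot.get_obs();print(np.round(o["ee_pos"],4),np.round(o["tcp_rot"],1),np.round(o["wrist_force"],1),np.round(o["torque"],2),o["opening"])
s=camera("side");crop(s,"s12.png",195,130,345,290,4,[proj(s,o["ee_pos"])])
```

```text
[0.5402 0.0274 0.0817] [-180.     8.    75.9] [-3.1  0.9  7.7] [0.55 0.49 0.09] 0.022411208516241815
```

View pics/s12.png

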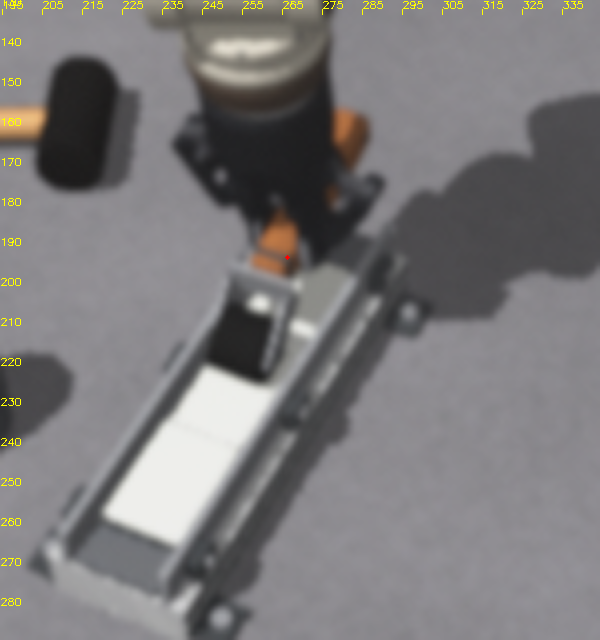

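Call:
apply_moves(
  targets=[0.11, 0.64, -0.03, 0, 0, 0, 0.05, 0.23, 1.15, -0.03, 0, 0, 0, 0.05, 0.35, 1.65, -0.01, 0, 0, 0, 0.05, 0.47, 2.15, 0, 0, 0, 0, 0.05, 0.6, 2.65, 0, 0, 0, 0, 0.05],
)

```text
time: 10.9
ee_pos: [0.5588, 0.1071, 0.0818]
tcp_rot: [180.0, 8.0, 75.9]
wrist_force: [0.7, 0.7, 5.6]
opening: 0.0227
```

Call:
apply_moves(
  targets=[0.05, 0.22, -0.04, 0, 0, 0, 0.05, 0.11, 0.45, -0.08, 0, 0, 0, 0.05, 0.19, 0.77, -0.1, 0, 0, 0, 0.05, 0.27, 1.1, -0.1, 0, 0, 0, 0.05],
)

```text
time: 11.3
ee_pos: [0.5671, 0.1405, 0.0807]
tcp_rot: [179.9, 7.8, 75.9]
wrist_force: [-3.1, -1.1, 18.0]
opening: 0.0225
```

Run:
```python
from h import *
import pickle
o=bot.get_obs();print(np.round(o["ee_pos"],4),np.round(o["tcp_rot"],1),np.round(o["wrist_force"],1),np.round(o["torque"],2),o["opening"])
s=camera("side");crop(s,"s13.png",195,130,345,290,4,[proj(s,o["ee_pos"])])
```

```text
[0.5671 0.1405 0.0807] [179.9   7.8  75.9] [-3.1 -1.1 18. ] [0.83 0.64 0.14] 0.022512154041084222
```

View pics/s13.png

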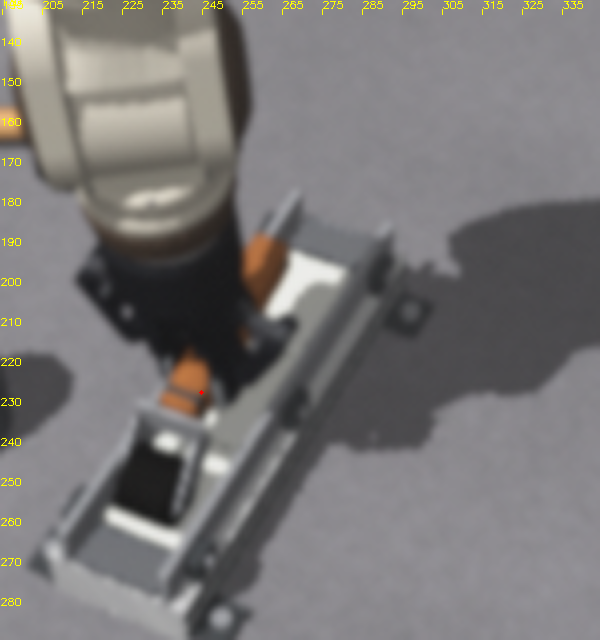

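Call:
apply_moves(
  targets=[-0.16, -0.65, 0, 0, 0, 0, 0.05, -0.32, -1.3, 0, 0, 0, 0, 0.05, -0.48, -1.95, 0, 0, 0, 0, 0.05, -0.64, -2.6, 0, 0, 0, 0, 0.05],
)

```text
time: 11.75
ee_pos: [0.5482, 0.0617, 0.0807]
tcp_rot: [179.8, 7.8, 75.9]
wrist_force: [-0.5, 2.7, 18.5]
opening: 0.0228
```

Call:
apply_moves(
  targets=[-0.16, -0.65, 0, 0, 0, 0, 0.05, -0.32, -1.3, 0, 0, 0, 0, 0.05, -0.48, -1.95, 0, 0, 0, 0, 0.05, -0.65, -2.6, 0, 0, 0, 0, 0.05, -0.8, -3.2, 0, 0, 0, 0, 0.05],
)

```text
time: 12.25
ee_pos: [0.5247, -0.0349, 0.0807]
tcp_rot: [179.8, 7.9, 75.9]
wrist_force: [0.9, 1.0, 18.3]
opening: 0.0222
```

Run:
```python
from h import *
import pickle
o=bot.get_obs();print(np.round(o["ee_pos"],4),np.round(o["tcp_rot"],1),np.round(o["wrist_force"],1),np.round(o["torque"],2),o["opening"])
s=camera("side");crop(s,"s14.png",195,130,345,290,4,[proj(s,o["ee_pos"])])
```

```text
[ 0.5247 -0.0349  0.0807] [179.8   7.9  75.9] [ 0.9  1.  18.3] [ 1.2  -0.39 -0.11] 0.02224035326796154
```

View pics/s14.png

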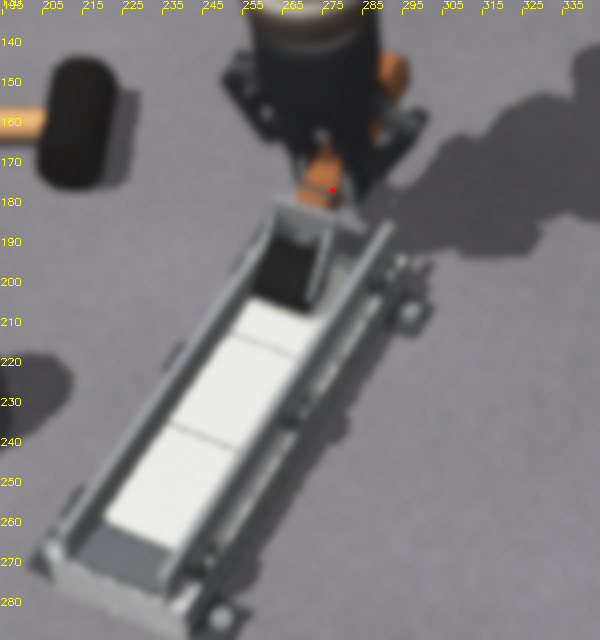

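Call:
apply_moves(
  targets=[-0.13, -0.5, 0, 0, 0, 0, 0.05, -0.26, -1.0, 0, 0, 0, 0, 0.05, -0.38, -1.5, 0, 0, 0, 0, 0.05, -0.38, -1.5, 0, 0, 0, 0, 0.05],
)

```text
time: 12.7
ee_pos: [0.5134, -0.0809, 0.081]
tcp_rot: [179.7, 7.9, 75.8]
wrist_force: [0.8, -0.1, 17.7]
opening: 0.0223
```

Call:
apply_moves(
  targets=[0.18, 0.7, -0.02, 0, 0, 0, 0.05, 0.36, 1.4, -0.04, 0, 0, 0, 0.05, 0.54, 2.1, -0.04, 0, 0, 0, 0.05, 0.72, 2.8, -0.04, 0, 0, 0, 0.05, 0.88, 3.5, -0.04, 0, 0, 0, 0.05],
)

```text
time: 13.2
ee_pos: [0.54, 0.0264, 0.0794]
tcp_rot: [179.8, 7.9, 75.8]
wrist_force: [2.6, -1.9, 17.9]
opening: 0.0224
```

Call:
apply_moves(
  targets=[0.18, 0.7, 0, 0, 0, 0, 0.05, 0.36, 1.4, 0, 0, 0, 0, 0.05, 0.54, 2.1, 0, 0, 0, 0, 0.05, 0.72, 2.8, 0, 0, 0, 0, 0.05, 0.88, 3.5, 0, 0, 0, 0, 0.05],
)

```text
time: 13.7
ee_pos: [0.5662, 0.1317, 0.0794]
tcp_rot: [179.8, 7.9, 75.9]
wrist_force: [2.8, -2.0, 15.9]
opening: 0.0222
```

Call:
apply_moves(
  targets=[0.12, 0.48, 0, 0, 0, 0, 0.05, 0.24, 0.96, 0, 0, 0, 0, 0.05, 0.32, 1.3, 0, 0, 0, 0, 0.05, 0.32, 1.3, 0, 0, 0, 0, 0.05],
)

```text
time: 14.1
ee_pos: [0.5761, 0.1714, 0.0794]
tcp_rot: [179.8, 7.8, 75.9]
wrist_force: [2.4, -0.0, 16.2]
opening: 0.0224
```

Call:
apply_moves(
  targets=[0, 0, 0.7, 0, 0, 0, 0.05, 0, 0, 2, 0, 0, 0, 0.05, -1, -1, 3, 0, 0, 0, 0.05, -2.5, -2.5, 3, 0, 0, 0, 0.05, -3.5, -3.8, 3, 0, 0, 0, 0.05],
)

```text
time: 14.6
ee_pos: [0.4769, 0.066, 0.1666]
tcp_rot: [-179.9, 8.0, 76.0]
wrist_force: [0.1, -1.2, -1.9]
opening: 0.0224
```

Call:
apply_moves(
  targets=[-1, -1.3, 0, 0, 0, 0, 0.05, -2, -2.6, 0, 0, 0, 0, 0.05, -3, -3.9, 0, 0, 0, 0, 0.05],
)

```text
time: 14.9
ee_pos: [0.3864, -0.0516, 0.166]
tcp_rot: [-179.9, 8.0, 76.0]
wrist_force: [0.7, -1.0, -1.8]
opening: 0.0224
```

Run:
```python
from h import *
import pickle
o=bot.get_obs();print(np.round(o["ee_pos"],4),np.round(o["tcp_rot"],1),np.round(o["wrist_force"],1),np.round(o["torque"],2),o["opening"])
s=camera("side");crop(s,"s15.png",195,120,345,300,3.3);pickle.dump(s,open("s15.pkl","wb"));save(s,"s15f.png")
t=camera("top");crop(t,"t15.png",180,160,310,260,6);pickle.dump(t,open("t15.pkl","wb"))
```

```text
[ 0.3864 -0.0516  0.166 ] [-179.9    8.    76. ] [ 0.7 -1.  -1.8] [ 0.04 -0.12  0.05] 0.022351903238707484
```

Run:
```python
from h import *
import pickle
s=pickle.load(open("s15.pkl","rb"));crop(s,"s16.png",195,120,345,295,3)
```

```text
(no output)
```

View pics/s15f.png

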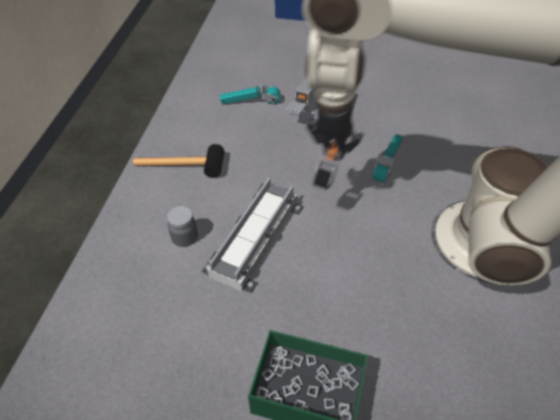

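View pics/t15.png

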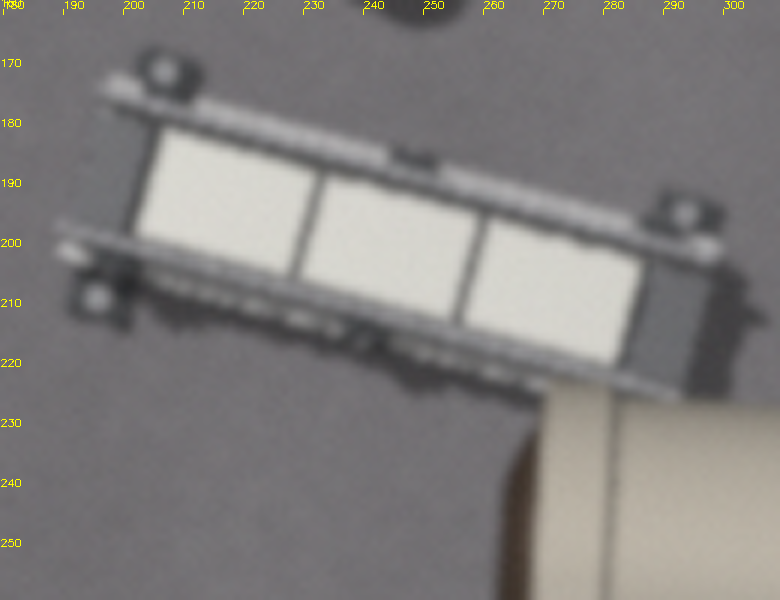

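Run:
```python
from plan import *
s2=pickle.load(open("s15.pkl","rb"))
from scipy.ndimage import map_coordinates as mc
g[0]+=.001
S=np.arange(-.135,.135,.0005)
def prof(c,z):
    acc=0
    for l in(-.008,0,.008):
        P=np.array([proj(c,w(g,(q,l),z)) for q in S]); acc=acc+mc(c["img"].mean(2),[P[:,1],P[:,0]],order=1)
    return acc/3
for nm,c,z in(("before z50",s,.05),("after z44",s2,.044),("after z50",s2,.05)):
    p=prof(c,z);out=[]
    d=np.gradient(p)
    i0=np.argmin(abs(S+.118));
    lo=np.argmax(d[:80]);hi=len(S)-80+np.argmin(d[-80:])
    out=[S[lo],S[hi]]
    for c0 in(-.0395,.0395):
        k=(abs(S-c0)<.012);out.append(S[k][np.argmin(p[k])])
    print(nm,np.round(1000*np.array(out),1), "expected -116.5 116.5 -39.5 39.5")
```

```text
before z50 [-116.  121.  -38.   41.] expected -116.5 116.5 -39.5 39.5
after z44 [-117.   119.5  -38.    41. ] expected -116.5 116.5 -39.5 39.5
after z50 [-111.5  123.   -34.5   44.5] expected -116.5 116.5 -39.5 39.5
```

View pics/s16.png

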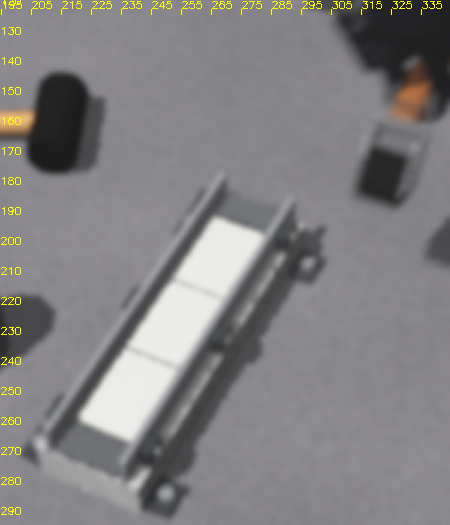

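Run:
```python
from plan import *
for u,v in((331,308),(395,320),(340,318),(282,234),(265,210)): print(u,v,np.round(onz(t,u,v,.02),3))
R0=Ro.from_euler("xyz",[180,8,76],degrees=True)
for dp in(-17,-18,-19): 
    Rf=Ro.from_euler("xyz",[180,8+dp,76],degrees=True);print(dp,(Rf*R0.inv()).as_rotvec(degrees=True)/6)
```

```text
331 308 [ 0.261 -0.143  0.02 ]
395 320 [ 0.23  -0.323  0.02 ]
340 318 [ 0.233 -0.168  0.02 ]
282 234 [ 0.466 -0.002  0.02 ]
265 210 [0.534 0.048 0.02 ]
-17 [ 2.74917122e+00 -6.85445371e-01  1.74576243e-16]
-18 [ 2.91088718e+00 -7.25765687e-01 -1.93782698e-15]
-19 [ 3.07260313e+00 -7.66086003e-01  1.99698420e-16]
```

Call:
apply_moves(
  targets=[0.4, -1.2, 0, 1, -0.25, 0, 0.05, 0.8, -2.4, -0.5, 2, -0.5, 0, 0.05, 1.29, -3.95, -1.5, 3.04, -0.758, 0, 0.05, 1.29, -3.95, -2.8, 3.04, -0.758, 0, 0.05, 1.29, -3.95, -4.0, 3.04, -0.758, 0, 0.05],
)

```text
time: 15.5
ee_pos: [0.426, -0.1715, 0.0437]
tcp_rot: [-179.7, -10.8, 75.6]
wrist_force: [-0.3, 0.9, -2.9]
opening: 0.0224
```

Call:
apply_moves(
  targets=[0, 0, 0, 0, 0, 0, 0.05],
)

```text
time: 15.6
ee_pos: [0.4236, -0.1682, 0.0414]
tcp_rot: [-179.3, -10.9, 75.7]
wrist_force: [0.3, -0.1, -3.4]
opening: 0.0224
```

Run:
```python
from h import *
o=bot.get_obs();print(np.round(o["ee_pos"],4),np.round(o["tcp_rot"],1),np.round(o["wrist_force"],1),o["opening"])
s=camera("side");crop(s,"s17.png",260,80,400,220,4)
```

```text
[ 0.4236 -0.1682  0.0414] [-179.3  -10.9   75.7] [ 0.3 -0.1 -3.4] 0.022441846471531326
```

View pics/s17.png

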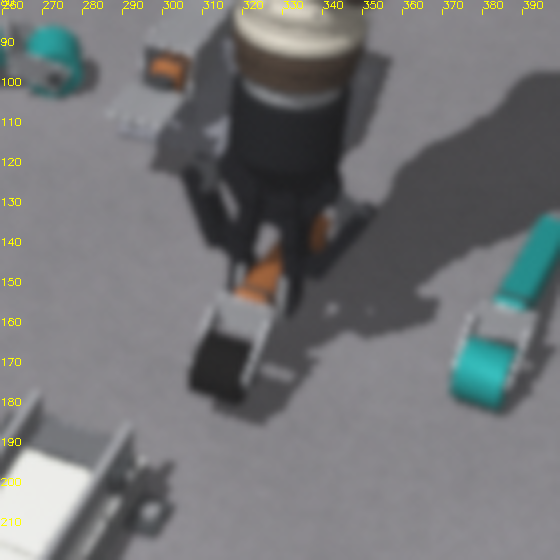

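Clear spot. I'll lower it until it touches.

Call:
apply_moves(
  targets=[0, 0, -0.4, 0, 0, 0, 0.05, 0, 0, -0.65, 0, 0, 0, 0.05, 0, 0, -0.78, 0, 0, 0, 0.05, 0, 0, -0.78, 0, 0, 0, 0.05],
)

```text
time: 16.05
ee_pos: [0.4269, -0.1691, 0.0238]
tcp_rot: [-179.9, -10.8, 75.9]
wrist_force: [0.5, 0.3, -2.6]
opening: 0.0222
```

Call:
apply_moves(
  targets=[0, 0, -0.04, 0, 0, 0, 0.05, 0, 0, -0.08, 0, 0, 0, 0.05, 0, 0, -0.08, 0, 0, 0, 0.05],
)

```text
time: 16.35
ee_pos: [0.4268, -0.1694, 0.0213]
tcp_rot: [-179.9, -10.8, 75.9]
wrist_force: [-0.1, 0.1, -3.3]
opening: 0.0221
```

Call:
apply_moves(
  targets=[0, 0, -0.06, 0, 0, 0, 0.05, 0, 0, -0.12, 0, 0, 0, 0.05, 0, 0, -0.12, 0, 0, 0, 0.05],
)

```text
time: 16.65
ee_pos: [0.4266, -0.1694, 0.0173]
tcp_rot: [-179.9, -10.8, 75.9]
wrist_force: [0.2, -0.1, -3.7]
opening: 0.0222
```

Call:
apply_moves(
  targets=[0, 0, -0.03, 0, 0, 0, 0.05, 0, 0, -0.06, 0, 0, 0, 0.05, 0, 0, -0.06, 0, 0, 0, 0.05],
)

```text
time: 16.95
ee_pos: [0.4268, -0.1694, 0.0158]
tcp_rot: [-179.9, -10.8, 75.9]
wrist_force: [-0.7, -0.1, -2.6]
opening: 0.0225
```

Call:
apply_moves(
  targets=[0, 0, -0.03, 0, 0, 0, 0.05, 0, 0, -0.06, 0, 0, 0, 0.05, 0, 0, -0.06, 0, 0, 0, 0.05],
)

```text
time: 17.25
ee_pos: [0.4269, -0.1694, 0.0153]
tcp_rot: [-180.0, -10.8, 75.9]
wrist_force: [-4.5, 2.8, 11.0]
opening: 0.0222
```

Call:
apply_moves(
  targets=[0, 0, 0.04, 0, 0, 0, 0.5, 0, 0, 0.04, 0, 0, 0, 0.9, 0, 0, 0.04, 0, 0, 0, 1, 0, 0, 0.04, 0, 0, 0, 1],
)

```text
time: 17.65
ee_pos: [0.4268, -0.1694, 0.0151]
tcp_rot: [-179.9, -10.8, 75.9]
wrist_force: [-0.5, -0.3, 0.1]
opening: 0.0786
```

Call:
apply_moves(
  targets=[-0.05, -0.19, 1, 0, 0, 0, 1, -0.1, -0.4, 2.2, 0, 0, 0, 1, -0.15, -0.6, 3.5, 0, 0, 0, 1, -1, -2, 5, 0, 0, 0, 1, -2, -3.5, 5.5, 0, 0, 0, 1],
)

```text
time: 18.15
ee_pos: [0.3782, -0.2583, 0.1753]
tcp_rot: [179.9, -10.7, 76.1]
wrist_force: [1.7, -1.2, 0.0]
opening: 0.0852
```

Call:
apply_moves(
  targets=[-1, -1.3, 0, 0, 0, 0, 1, -2, -2.5, 0, 0, 0, 0, 1, -3, -3.5, 0, 0, 0, 0, 1, -3, -3.5, 0, 0, 0, 0, 1],
)

```text
time: 18.55
ee_pos: [0.2848, -0.3656, 0.1719]
tcp_rot: [-179.9, -10.8, 75.6]
wrist_force: [-0.1, -0.1, -0.1]
opening: 0.0857
```

Run:
```python
from h import *
o=bot.get_obs();print(o["time"],np.round(o["ee_pos"],4),np.round(o["tcp_rot"],1),np.round(o["wrist_force"],1),o["opening"])
s=camera("side");save(s,"s18.png")
t=camera("top");save(t,"t18.png")
```

```text
18.55 [ 0.2848 -0.3656  0.1719] [-179.9  -10.8   75.6] [-0.1 -0.1 -0.1] 0.08571767245214547
```

View pics/s18.png

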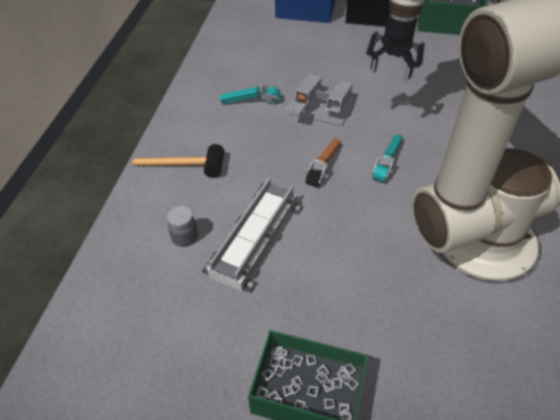

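View pics/t18.png

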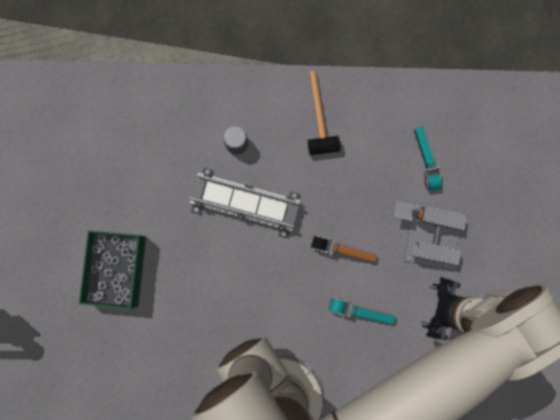

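```bash
python3 -c "
from workcell import bot
print(bot.job_done())"
```

```text
the job is handed in; nothing more can be done
None
```

I did the job in the order asked and handed it in at about 18.7 s. I drew the black-wheeled roller out of its tube by the head, laid it on the bench and let go. Then I took it by the handle, raised about 20°, and rolled it three times along the track. It now lies on the bench about 8 cm clear of the track, and the gripper is open and away.

**Pads:** All three should be fully home.
- The force readings I sampled while pressing showed about 20 N on each pad, against the 7 N they resist with. On the return pass the tool held the same height on all three pads, and the near grey end pad read within 0.3 mm of them.
- In the side picture the pad edges match tops at 44 mm rather than 50 mm, but only to about 1–2 mm. The edge at the far end came out 1.5 mm off where it was before pressing, so that picture check is coarse.

**Disagreements:**
- The side camera was about 2 pixels (3–4 mm) off from the arm and the top camera, so I relied on those two.
- At about 20 N the handle slipped in the grip by about 1° on the last pass, so I pressed no harder.

**Other objects:** The last pictures show the scraper, bin, mallet, jar and both turquoise look-alikes where they started.

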